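# Sort syringes by plunger and load the autosampler tray

### The arm

A 7-joint arm with a two-finger parallel gripper is mounted at the origin on the work surface. World frame = base frame: x ahead of the robot, y to its left, z up, the work surface at z = 0. Lengths are in m, angles in rad, forces in N, time in s.
With the tool pointing down it reaches from about 0.425 to 0.825 m from the base axis. Payload 3.6 kg.
Tool frame: the origin (TCP) lies at the very end of the fingers, on their centre line; the grasp point (between the pads) lies 19 mm behind it; z points along the fingers, y is the line along which they close (so a half turn about z gives the same grasp; the last joint's range is limited). The gripper opens to 93 mm and grips with 3 to 60 N. Pads are 15 mm wide; open, the fingers measure 128 mm over their backs; the gripper's body (75 mm by 188 mm) begins 65 mm behind the grasp point.
Start: joints at [1.248, 0.615, -0.013, 1.423, 0.008, 1.103, -0.04], TCP at [0.19, -0.622, 0.219] pointing down, gripper open.
Joint ranges: [-3.12, 3.12], [-0.3, 2.06], [-1.34, 1.32], [0.26, 2.42], [-1.36, 4.5], [0.01, 1.98], [-2.84, 2.84]. Speed limits (rad/s): [2.79, 2.79, 3.14, 3.14, 3.14, 3.14, 3.14].

### API

Orientations are given as a unit quaternion [x, y, z, w].
In Python, from workcell import sense, eyes, robot, finder gives the robot as it stands.
- The arm moves only by the tool move_arm, never from a script. Its argument "moves" is one flat list of numbers, 5 for each row, row after row: the gripper command: -1 is shut, 1 is fully open, values between are in proportion, then the shift along the world's x, y, z scaled (see below), then the turn about the world's z scaled (see below). In form: [claw, dx, dy, dz, twist, claw, dx, dy, dz, twist, ...]. A call has 1 to 12 rows; each row is the pose to reach, as a shift and turn from the pose commanded when the call began; what a row does not reach only later rows make up. The controller multiplies each number of a shift by 200 mm and each number of a turn by 1.5 rad. A row lasts 1/10 s, in which the tool goes at most 50 mm and 8.59 degrees, less where a joint would pass 70% of its speed; a pose out of reach is approached as far as the arm can. A call with a number of a shift or a turn outside -1 to 1 is refused whole. A call with a gripper value outside its range is refused whole. The fingers move at their own pace and stop on an object; "force" is the grip in N (left out, the last holds). Time passes only in rows, so rows that repeat a pose let the fingers close. It gives the time, the measured TCP pose, the force, the opening and the grip force at its end, in the units of the state.
- sense(): the state, without advancing time (a new reading comes with each control period).
- eyes.capture(name): name is "side" or "top" or "wrist"; returns a dict with "image" (480x640x3 uint8, red, green, blue), "z_map" (480x640 float32, m along the optical axis (not along the pixel's ray), 0 where there is no reading), "vertical_fov" (degrees; the focal length in pixels is half the picture's height over the tangent of half this angle, whatever the lens; pixels are square), "cx", "cy" (the principal point, pixels), "k1" (the pictures are not rectified: a ray, as slopes to the right and down, at radius r is drawn at 1 + k1 r^2 times it, then the intrinsics apply), "position" and "attitude" of the camera in the world. Camera axes: x right, y up, looking along -z (the intrinsics and any distortion apply to the point x, -y, -z); pixel columns grow to the right and rows downward; lengths in m; the calibration is good to about 2 mm. A picture is of the moment at which its call begins.
- robot.finish_job(): hands the job in; it is judged then, once.
Trained networks look in a picture, given as the dict that the camera call returned (one of the last four; its "shot" number tells which), for a name from the list of things; names that differ only in an ending like _2 or _b are one class to them, and where a whole thing is asked for, a point or a joint stands for the part that bears it (a point fixed in the world has none). Each returns a list of dicts, best first, with "conf" (0 to 1); they miss things now and then, are a little off and sometimes report something else, mostly with a low value. They report only what shows in the picture. A call takes as long as a camera call. They do not tell look-alikes from the thing itself.
- finder.look_for(label, picture): "extent" ([left, top, width, height] in pixels, round what is visible of it).
- finder.outline_of(label, picture): "pixels" (480x640 bool, what is visible of it) and "extent" ([left, top, width, height] in pixels, round what is visible of it).
The state is a dict: "time_s": time; "joint_pos": joint angles; "joint_vel": joint speeds; "tau": joint torques, N m; "ee_pos": TCP position; "tcp_rot": TCP orientation; "force": force on the tool from outside, world axes, zero at the start; "ft_torque": the same for the moment, N m; "grip_width": finger opening in m; "grasp_force": force on a finger pad.
Only numpy, scipy, OpenCV 4.12 (cv2) and the standard library are available. Lean on these libraries where they do the work, as an engineer would, in place of code of your own. Each camera call takes 0.05 s, during which the arm holds its last target. There are 200 camera calls.

### The job

Sort the syringes on the bench by their plungers: lay each one whose plunger is pulled out (still to be run) in a cradle of its own in the beige autosampler tray, cap towards the needle housing, and put each one whose plunger is pushed in (used) in the grey discard bin, leaving every plunger as it is. Then slide the loaded tray along the deck until it is flush against both stop fences, and finally shoot the retaining bolt fully home behind it. Leave the other things on the bench alone.

Things in the scene. Friction and masses are not known exactly. Their poses are not given: they have to be found in the camera images.
- sampler: Autosampler, fixed. Origin on the bench; x points to its white needle housing, y to the left fence. Aluminium deck, top at z 8 mm, x -135 to 165, y -135 to 185 mm. Two steel stop fences, tops at z 28 mm: far fence, stop face at x 120 mm (y -113 to 122); left fence, stop face at y 110 mm (x -20 to 120). Housing from x 170 mm: 85 mm high, its column and needle beam 215 mm. The tray slides on the deck at 1 to 3 N.
- tray: Beige tray, loose on the deck, 170 (x) x 168 (y) mm, rim 25 mm, 0.45 kg. Origin: centre of its underside; x to its front, which faces the housing. Flush on both fences = origin at (35, 26, 8) mm in the sampler's frame, axes parallel. 3 cradles along x at y -52, 0, 52 mm, each two V saddles (x -9 to 1 and 45 to 55 mm, top z 29 mm); a syringe in one has its middle at x 23 +-10, z 19 mm.
- bolt (a joint): Travel of the steel retaining bolt, m: 0 drawn back, 0.040 fully shot. It slides over the deck towards the sampler's -y along x = -59 mm; shot, its nose lies 37 mm across behind the rear wall of a tray that is home, 3.5 mm clear of it; a tray not home against the far fence blocks it. Friction about 2 N; it stays where it is left.
- bolt_knob (a point): The bolt's upright knob, a 12 mm steel post with a 16 mm black ball on top, from 21 to 61 mm above the bench; this point is on its axis, 41 mm above the bench, and moves with the bolt.
- bin: Grey open discard bin, fixed, 180 mm along its x, 150 mm along its y, 60 mm high, walls and floor 4 mm. Origin at the centre of its underside, z up.
- syringe1_mid (a point): A syringe (one of up to six alike; may be absent), 40 g. This point: middle of its clear barrel, on the axis; x along the barrel to the cap, z square to the finger wings. Barrel 18 mm thick, ends 42 mm either way; grey 10 mm cap ends 56 mm ahead; wings 34 (y) x 18 (z) mm, 42 to 45 mm behind; in a cradle they lie behind the rear saddle. Starts flat on the bench, this point 9 mm up.
- plunger1 (a joint): How far the plunger of syringe1 is pulled out, m, 0 to 0.045. At 0 its white 17 mm thumb plate ends 60 mm behind the middle of the barrel. Starts either pushed in (under 0.002) or clearly pulled out (0.026 to 0.042). Moves with about 2.5 N.
- syringe2_mid (a point): A syringe (one of up to six alike; may be absent), 40 g. This point: middle of its clear barrel, on the axis; x along the barrel to the cap, z square to the finger wings. Barrel 18 mm thick, ends 42 mm either way; grey 10 mm cap ends 56 mm ahead; wings 34 (y) x 18 (z) mm, 42 to 45 mm behind; in a cradle they lie behind the rear saddle. Starts flat on the bench, this point 9 mm up.
- plunger2 (a joint): How far the plunger of syringe2 is pulled out, m, 0 to 0.045. At 0 its white 17 mm thumb plate ends 60 mm behind the middle of the barrel. Starts either pushed in (under 0.002) or clearly pulled out (0.026 to 0.042). Moves with about 2.5 N.
- syringe3_mid (a point): A syringe (one of up to six alike; may be absent), 40 g. This point: middle of its clear barrel, on the axis; x along the barrel to the cap, z square to the finger wings. Barrel 18 mm thick, ends 42 mm either way; grey 10 mm cap ends 56 mm ahead; wings 34 (y) x 18 (z) mm, 42 to 45 mm behind; in a cradle they lie behind the rear saddle. Starts flat on the bench, this point 9 mm up.
- plunger3 (a joint): How far the plunger of syringe3 is pulled out, m, 0 to 0.045. At 0 its white 17 mm thumb plate ends 60 mm behind the middle of the barrel. Starts either pushed in (under 0.002) or clearly pulled out (0.026 to 0.042). Moves with about 2.5 N.
- syringe4_mid (a point): A syringe (one of up to six alike; may be absent), 40 g. This point: middle of its clear barrel, on the axis; x along the barrel to the cap, z square to the finger wings. Barrel 18 mm thick, ends 42 mm either way; grey 10 mm cap ends 56 mm ahead; wings 34 (y) x 18 (z) mm, 42 to 45 mm behind; in a cradle they lie behind the rear saddle. Starts flat on the bench, this point 9 mm up.
- plunger4 (a joint): How far the plunger of syringe4 is pulled out, m, 0 to 0.045. At 0 its white 17 mm thumb plate ends 60 mm behind the middle of the barrel. Starts either pushed in (under 0.002) or clearly pulled out (0.026 to 0.042). Moves with about 2.5 N.
- syringe5_mid (a point): A syringe (one of up to six alike; may be absent), 40 g. This point: middle of its clear barrel, on the axis; x along the barrel to the cap, z square to the finger wings. Barrel 18 mm thick, ends 42 mm either way; grey 10 mm cap ends 56 mm ahead; wings 34 (y) x 18 (z) mm, 42 to 45 mm behind; in a cradle they lie behind the rear saddle. Starts flat on the bench, this point 9 mm up.
- plunger5 (a joint): How far the plunger of syringe5 is pulled out, m, 0 to 0.045. At 0 its white 17 mm thumb plate ends 60 mm behind the middle of the barrel. Starts either pushed in (under 0.002) or clearly pulled out (0.026 to 0.042). Moves with about 2.5 N.
- syringe6_mid (a point): A syringe (one of up to six alike; may be absent), 40 g. This point: middle of its clear barrel, on the axis; x along the barrel to the cap, z square to the finger wings. Barrel 18 mm thick, ends 42 mm either way; grey 10 mm cap ends 56 mm ahead; wings 34 (y) x 18 (z) mm, 42 to 45 mm behind; in a cradle they lie behind the rear saddle. Starts flat on the bench, this point 9 mm up.
- plunger6 (a joint): How far the plunger of syringe6 is pulled out, m, 0 to 0.045. At 0 its white 17 mm thumb plate ends 60 mm behind the middle of the barrel. Starts either pushed in (under 0.002) or clearly pulled out (0.026 to 0.042). Moves with about 2.5 N.
- reagent: Brown reagent bottle, 64 mm thick, 150 mm high, a bystander to be left alone; origin under its middle.
- pen_beaker: Glass beaker with pens, 72 mm thick, 155 mm high, a bystander to be left alone; origin under its middle.
- timer: White bench timer 60 x 70 x 22 mm, a bystander to be left alone; origin under its middle.
- dish: Clear petri dish, 63 mm across, 17 mm high, a bystander to be left alone; origin under its middle.
- pipette: Grey hand pipette lying down, 190 mm long, 26 mm wide, a bystander to be left alone; origin under its middle.
Things that resemble listed ones, but are neither listed nor needed, are in the scene too. Leave any green or purple look-alike of the part that bears syringe6_mid alone.

How it is judged:
On the way, in this order (a step that is already met when the one before it is completed fails the run):
1. every pulled-out syringe lies in a tray cradle, cap to the front, and every pushed-in one is in the bin (x of syringe1_mid in the frame of tray between 0.01 and 0.036 m and z of syringe1_mid in the frame of tray between 0.014 and 0.024 m and angle between the x axis of each of syringe1_mid, syringe4_mid, syringe5_mid and the x axis of tray, either way round below 0.12 rad and x of tray in the frame of syringe1_mid below -0.005 m and (y of syringe1_mid in the frame of tray between -0.059 and -0.045 m or y of syringe1_mid in the frame of tray between -0.007 and 0.007 m or y of syringe1_mid in the frame of tray between 0.045 and 0.059 m) and value of joint each of plunger1, plunger4, plunger5 above 0.018 m and x of syringe4_mid in the frame of tray between 0.01 and 0.036 m and z of syringe4_mid in the frame of tray between 0.014 and 0.024 m and x of tray in the frame of syringe4_mid below -0.005 m and (y of syringe4_mid in the frame of tray between -0.059 and -0.045 m or y of syringe4_mid in the frame of tray between -0.007 and 0.007 m or y of syringe4_mid in the frame of tray between 0.045 and 0.059 m) and x of syringe5_mid in the frame of tray between 0.01 and 0.036 m and z of syringe5_mid in the frame of tray between 0.014 and 0.024 m and x of tray in the frame of syringe5_mid below -0.005 m and (y of syringe5_mid in the frame of tray between -0.059 and -0.045 m or y of syringe5_mid in the frame of tray between -0.007 and 0.007 m or y of syringe5_mid in the frame of tray between 0.045 and 0.059 m) and x of syringe2_mid in the frame of bin between -0.088 and 0.088 m and y of syringe2_mid in the frame of bin between -0.073 and 0.073 m and z of syringe2_mid in the frame of bin between 0 and 0.058 m and value of joint each of plunger2, plunger3, plunger6 below 0.007 m and x of syringe3_mid in the frame of bin between -0.088 and 0.088 m and y of syringe3_mid in the frame of bin between -0.073 and 0.073 m and z of syringe3_mid in the frame of bin between 0 and 0.058 m and x of syringe6_mid in the frame of bin between -0.088 and 0.088 m and y of syringe6_mid in the frame of bin between -0.073 and 0.073 m and z of syringe6_mid in the frame of bin between 0 and 0.058 m), for 0.2 s.
2. the tray is flush against both stop fences, the bolt still drawn back (x of tray in the frame of sampler above 0.032 m and y of tray in the frame of sampler above 0.023 m and z of tray in the frame of sampler below 0.012 m and angle between the x axis of tray and the x axis of sampler, either way round below 0.035 rad and value of joint bolt below 0.02 m), for 0.2 s.
3. the bolt is shot behind the tray (value of joint bolt above 0.034 m), for 0.2 s.
At the end, for the whole second after the job is handed in: Pulled-out syringes lie in the cradles (within 13 mm along, 7 mm across, 0.12 rad, cap to the front, plunger over 18 mm out), pushed-in ones in the bin (plunger under 7 mm out); tray within 3 mm of both fences and 0.035 rad; bolt shot over 34 mm; all at rest (all of step 1 and x of tray in the frame of sampler above 0.032 m and y of tray in the frame of sampler above 0.023 m and z of tray in the frame of sampler below 0.012 m and angle between the x axis of tray and the x axis of sampler, either way round below 0.035 rad and value of joint bolt above 0.034 m and linear speed of each of tray, syringe1, syringe2, syringe3, syringe4, syringe5, syringe6 below 0.03 m/s); the robot touches nothing.
It fails at once if a bystander (bottle, beaker, timer, dish, pipette) is pushed or knocked away by more than 40 mm (distance of any of reagent, pen_beaker, timer, dish, pipette from where it was at the start of the episode above 0.04 m).
Of syringe1, syringe4, syringe5 only 2 to 3 are there at a start; the rules pass over those that are not, and their reading is None.
Of syringe2, syringe3, syringe6 only 2 to 3 are there at a start; the rules pass over those that are not, and their reading is None.
At some moment in a run one of syringe1, syringe2, syringe3, syringe4, syringe5, syringe6 may be knocked a few centimetres aside while the robot is not near it.
Once in a run the grip may slacken for a moment while it holds something.
It also fails if it takes over 210 s, if anything falls off the work surface, if the arm or the gripper's body presses on something with over 40 N, if the wrist force passes 120 N, or if a joint passes its speed limit or range.

## Working session

There is one attempt and no reset: what is moved stays moved. The work goes in short steps, Python scripts to look and compute and a tool call to move; the robot and the scene stay as the last step left them, time stands still between calls to the robot, and variables do not carry over. Pictures are saved under pics/ and viewed, at most 17 in all, crops included, and the job is handed in when it is done.

Besides the shell and the picture viewer there is one more tool, called after "Emit:" as name(argument=value, ...) on one line, values as JSON. move_arm: Moves the arm, as the interface text tells. Shifts and turns lie within -1 to 1; 1 stands for 200 mm of shift or 1.5 rad of turn. Its arguments: {"type":"object","properties":{"moves":{"type":"array","items":{"type":"number"}},"force":{"type":"number"}},"required":["moves"]}

```bash
mkdir -p pics; ls
cat > h.py <<'E'
import numpy as np,cv2
from workcell import sense,eyes,robot,finder
from scipy.spatial.transform import Rotation as R
def K(p):
    f=240/np.tan(np.radians(p["vertical_fov"])/2); return f
def ray(p,uv):
    uv=np.atleast_2d(np.asarray(uv,float)); f=K(p)
    d=(uv-[p["cx"],p["cy"]])/f; u=d.copy()
    for _ in range(20): u=d/(1+p["k1"]*(u**2).sum(1,keepdims=True))
    c=np.c_[u[:,0],-u[:,1],-np.ones(len(u))]
    return c
def rot(p): 
    a=np.asarray(p["attitude"]); return a if a.shape==(3,3) else R.from_quat(a).as_matrix()
def onz(p,uv,z):
    w=ray(p,uv)@rot(p).T; o=np.asarray(p["position"]); return o+w*((z-o[2])/w[:,2])[:,None]
def cloud(p,mask=None):
    m=p["z_map"]>0
    if mask is not None: m&=mask
    v,u=np.nonzero(m); c=ray(p,np.c_[u,v])*p["z_map"][v,u][:,None]
    return c@rot(p).T+np.asarray(p["position"]),p["image"][v,u]
def proj(p,X):
    c=(np.atleast_2d(X)-p["position"])@rot(p); s=np.c_[c[:,0],-c[:,1]]/-c[:,2:3]
    return s*(1+p["k1"]*(s**2).sum(1,keepdims=True))*K(p)+[p["cx"],p["cy"]]
def save(p,n): cv2.imwrite(f"pics/{n}.png",p["image"][:,:,::-1])
E
python3 - <<'E'
from h import *
for n in ("top","side"):
    p=eyes.capture(n); save(p,n); print(n,p["position"],p["attitude"],p["vertical_fov"],p["k1"])
    for l in ["syringe1_mid","sampler","tray","bolt_knob","bin","reagent","pen_beaker","timer","dish","pipette"]:
        for d in finder.look_for(l,p): print(l,round(d["conf"],2),np.round(d["extent"]).astype(int))
E
```

```text
pics
top [ 0.41130323 -0.01018139  1.33107889] [ 0.04402133 -0.03341153 -0.69592108  0.71598858] 47.0781791066212 0.05113541464952198
syringe1_mid 0.39 [423 208  14  61]
sampler 0.78 [110  83 173 211]
sampler 0.45 [322 203  12  50]
tray 0.93 [181 200  71  74]
bolt_knob 0.64 [133 250  31  11]
bin 0.94 [461 198  75  79]
reagent 0.91 [292 120  27  41]
pen_beaker 0.86 [362 116  31  46]
timer 0.83 [398 319  37  31]
dish 0.69 [323 149  26  27]
pipette 0.77 [401 152  76  18]
pipette 0.58 [298 220   8  46]
side [0.34742804 0.71545682 0.8521615 ] [-0.05875929  0.37342819  0.91746029 -0.12395703] 49.30253084716866 -0.001604983690386057
syringe1_mid 0.28 [188 211  29  60]
syringe1_mid 0.24 [218 317 120 106]
sampler 0.67 [ 33 224 332 256]
tray 0.92 [218 317 120 109]
bolt_knob 0.57 [268 439  19  40]
bin 0.68 [310 119  81  61]
reagent 0.79 [182 213  36  59]
reagent 0.24 [281 250  50  18]
pen_beaker 0.78 [216 154  34  70]
timer 0.68 [416 201  32  30]
dish 0.96 [225 231  28  26]
pipette 0.86 [254 154  33  43]
```

Run:
```python
import cv2
a=cv2.imread("pics/top.png")[70:370,90:570]
cv2.imwrite("pics/topc.png",cv2.resize(a,(800,500),interpolation=cv2.INTER_CUBIC))
```

```text
(no output)
```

View pics/topc.png

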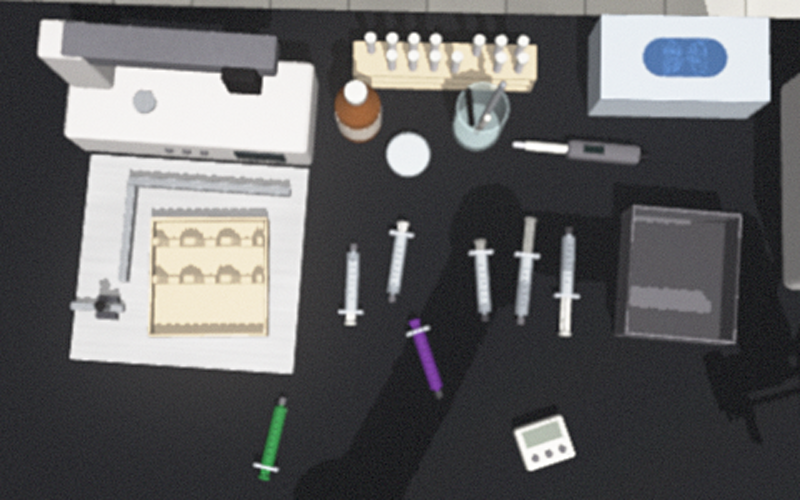

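View pics/side.png

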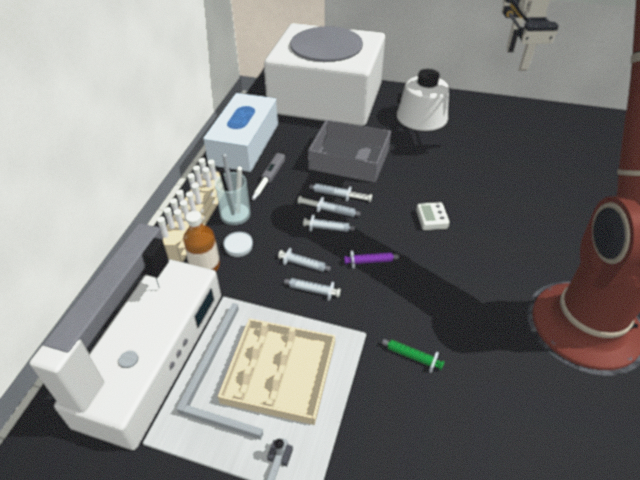

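The top view shows five clear syringes. In topc pixels, A (351,285), B (400,260) and C (482,280) look pushed in. D (525,270, cap near) and E (567,280, cap far) are pulled out. The side view agrees with this. The green and purple look-alikes are left alone. Next I work out positions.

Run:
```python
from h import *
s=sense(); print(s["time_s"],R.from_quat(s["tcp_rot"]).as_matrix().round(3).tolist(),s["ee_pos"])
p=eyes.capture("top")
def w(x,y,z): return onz(p,[90+x*.6,70+y*.6],z)[0].round(4)
for n,c,wg,t in [("A",(353,246),(350,312),(350,323)),("B",(392,300),(400,233),(403,222)),("C",(487,319),(481,244),(480,239)),("D",(520,322),(527,255),(530,218)),("E",(569,229),(567,295),(565,335))]:
    C,W,T=w(*c,.009),w(*wg,.009),w(*t,.009); print(n,C,W,T,"cap-wing",np.linalg.norm(C-W).round(3),"wing-thumb",np.linalg.norm(W-T).round(3))
def rect(l,zr):
    d=finder.outline_of(l,p)[0]; m=d["pixels"]; X,_=cloud(p,m); k=(X[:,2]>zr[0])&(X[:,2]<zr[1]); X=X[k]
    r=cv2.minAreaRect((X[:,:2]*1000).astype(np.float32)); print(l,d["conf"],np.round(r[0],1),np.round(r[1],1),r[2],len(X),np.median(X[:,2]))
rect("tray",(.026,.045)); rect("bin",(.05,.07)); rect("bin",(-.01,.07)); 
for l,z in [("reagent",.15),("pen_beaker",.155),("timer",.022),("dish",.017),("pipette",.026)]:
    d=finder.look_for(l,p)[0]["extent"]; print(l,onz(p,[[d[0],d[1]],[d[0]+d[2],d[1]+d[3]]],z)[:,:2].round(3).tolist())
# fences: points z .028
X,c=cloud(p); k=(abs(X[:,2]-.028)<.006)&(X[:,1]>.1)&(X[:,0]>.35); print(k.sum())
# knob
k=(X[:,2]>.045)&(X[:,2]<.075)&(X[:,1]>.3)&(X[:,0]<.56); print("knob",X[k].mean(0),k.sum())
for q in [(90,155),(308,168),(72,358),(293,372),(130,170),(290,195),(123,280),(135,185)]: print(q,w(*q,.008 if q[1] not in(170,195,280,185) else .028))
```

```text
1.1 [[0.956, 0.292, 0.0], [0.292, -0.956, 0.0], [0.0, -0.0, -1.0]] [ 0.19009724 -0.62154662  0.2186498 ]
A [0.598  0.0541 0.009 ] [0.5018 0.0553 0.009 ] [0.4859 0.0548 0.009 ] cap-wing 0.096 wing-thumb 0.016
B [ 0.5209 -0.0048  0.009 ] [ 0.619  -0.0137  0.009 ] [ 0.6353 -0.0176  0.009 ] cap-wing 0.099 wing-thumb 0.017
C [ 0.4973 -0.142   0.009 ] [ 0.606  -0.1316  0.009 ] [ 0.6133 -0.13    0.009 ] cap-wing 0.109 wing-thumb 0.007
D [ 0.4944 -0.1893  0.009 ] [ 0.5917 -0.1982  0.009 ] [ 0.646  -0.2019  0.009 ] cap-wing 0.098 wing-thumb 0.054
E [ 0.6313 -0.2583  0.009 ] [ 0.5352 -0.2561  0.009 ] [ 0.4777 -0.2536  0.009 ] cap-wing 0.096 wing-thumb 0.058
tray 0.86 [545.6 259. ] [167.8 169.2] 1.6089760065078735 922 0.03402205702782923
bin 0.9 [ 565.9 -404.7] [153.1 182.2] 86.69143676757812 730 0.05900667229750678
bin 0.9 [ 571.7 -416. ] [173.9 198.7] 86.24860382080078 5752 0.006145867097399393
reagent [[0.498, 0.41], [0.48, 0.345]]
pen_beaker [[0.806, -0.077], [0.702, -0.15]]
timer [[0.358, -0.176], [0.293, -0.263]]
dish [[0.768, 0.005], [0.7, -0.052]]
pipette [[0.76, -0.178], [0.717, -0.365]]
1871
knob [0.34651108 0.59406986 0.06097495] 729
(90, 155) [0.7222 0.4446 0.008 ]
(308, 168) [0.7119 0.124  0.008 ]
(72, 358) [0.425  0.4515 0.008 ]
(293, 372) [0.4135 0.1342 0.008 ]
(130, 170) [0.6972 0.3789 0.028 ]
(290, 195) [0.6671 0.1465 0.028 ]
(123, 280) [0.5373 0.3796 0.028 ]
(135, 185) [0.6754 0.3705 0.028 ]
```

Emit:
move_arm(moves=[1,0.9,0.9,0.1,-0.2,1,0.9,0.9,0.1,-0.2,1,0.9,0.9,0.1,-0.2,1,0.9,0.9,0.1,-0.2,1,0.9,0.9,0.1,-0.2,1,0.9,0.9,0.1,-0.2])

```text
time_s: 2.15
ee_pos: [0.3778, -0.4346, 0.2394]
tcp_rot: [1.0, 0.005, 0.003, -0.002]
force: [0.4, 0.2, -0.3]
grip_width: 0.0932
grasp_force: 0.0
```

Emit:
move_arm(moves=[-0.1,0.9,0.95,0.1,0,-0.1,0.9,0.95,0.1,0,-0.1,0.9,0.95,0.1,0,-0.1,0.9,0.95,0.1,0,-0.1,0.9,0.95,0.1,0,-0.1,0.9,0.95,0.1,0,-0.1,0.9,0.95,0.1,0])

```text
time_s: 2.85
ee_pos: [0.5519, -0.2488, 0.2585]
tcp_rot: [1.0, 0.001, 0.0, -0.001]
force: [0.1, -1.0, -1.2]
grip_width: 0.0434
grasp_force: 0.0
```

Run:
```python
from h import *
s=sense(); print(s["time_s"],s["ee_pos"],s["grip_width"],s["joint_pos"])
p=eyes.capture("wrist"); save(p,"w1"); print(p["position"],R.from_quat(p["attitude"]).as_matrix().round(2).tolist(),p["vertical_fov"],p["k1"])
for d in finder.outline_of("syringe1_mid",p): print(d["conf"],d["extent"])
```

```text
2.85 [ 0.55189998 -0.24881784  0.25847908] 0.043387307870660745 [ 0.37759997  0.50936397  0.01723821  1.50277258 -0.01083516  1.12925678
 -1.17093086]
[ 0.62315878 -0.24805056  0.42400948] [[0.0, 0.97, 0.26], [-1.0, 0.0, -0.0], [-0.0, -0.26, 0.97]] 63.363167431149456 -0.08385895443432649
```

View pics/w1.png

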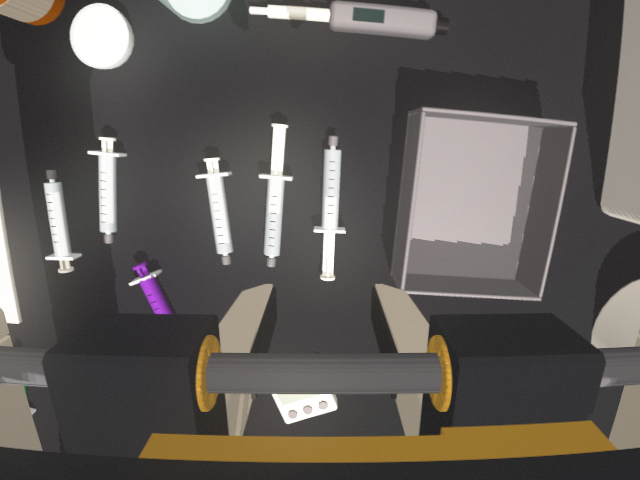

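The wrist view shows all five: A (57,220), B (108,190) and C (218,210) pushed in, D (275,195) with cap near and E (331,205) with cap far, both pulled out. I'll write a small detector for them.

```bash
cat >> h.py <<'E'
def syringes(p,box=((.40,.72),(-.34,.12)),z=.012,dbg=False):
    """clear syringes on the bench: mid, cap direction angle, wing-thumb length"""
    g=p["image"].astype(int); mx=g.max(2); m=((mx>105)&(mx-g.min(2)<45)).astype(np.uint8)
    n,lab,st,_=cv2.connectedComponentsWithStats(m,connectivity=8); out=[]
    for i in range(1,n):
        if not 250<st[i,4]<9000: continue
        v,u=np.nonzero(lab==i); X=onz(p,np.c_[u,v],z)[:,:2]; c=X.mean(0)
        if not(box[0][0]<c[0]<box[0][1] and box[1][0]<c[1]<box[1][1]): continue
        rc=cv2.minAreaRect((X*1000).astype(np.float32)); L,W=max(rc[1]),min(rc[1])
        if not(70<L<175 and 15<W<45): continue
        d=np.linalg.svd(X-c,full_matrices=False)[2][0]
        for _ in range(2):  # refit with narrow part only
            q=np.array([-d[1],d[0]]); a=(X-c)@d; b=(X-c)@q; k=abs(b)<.011
            f=np.polyfit(a[k],b[k],1); c=c+q*f[1]; d=d+q*f[0]; d/=np.linalg.norm(d)
        q=np.array([-d[1],d[0]]); a=(X-c)@d; b=(X-c)@q
        far=a[abs(b)>.0125]
        if len(far)<3: continue
        w=np.median(far)
        if a.max()-w < w-a.min() and True:
            pass
        # barrel side: width about 18 beyond wings; use mean |b| within 30 mm on each side
        s=[np.sum((a-w>.008)&(a-w<.035)),np.sum((w-a>.008)&(w-a<.035))]
        if s[1]>s[0]: d=-d; a=-a; w=-w
        mid=c+d*(w+.0435)
        out.append((mid.round(4),round(float(np.degrees(np.arctan2(d[1],d[0]))),1),round(float(w-a.min()),4),round(float(a.max()-w),4)))
    return out
def show(n="wrist",**k):
    p=eyes.capture(n); s=sense(); print("t",round(s["time_s"],2),"tcp",s["ee_pos"].round(4) if hasattr(s["ee_pos"],"round") else s["ee_pos"],"w",round(s["grip_width"],4),
      "yaw",np.degrees(np.arctan2(*R.from_quat(s["tcp_rot"]).as_matrix()[[1,0],0])).round(2))
    for o in syringes(p,**k): print(o[0],o[1],"wing-thumb",o[2],"wing-front",o[3])
    return p
E
python3 -c "
from h import *
show()"
```

```text
t 3.0 tcp [ 0.5483 -0.2544  0.2585] w 0.0423 yaw -0.42
[ 0.5443 -0.1934] 174.9 wing-thumb 0.055 wing-front 0.0998
[ 0.5745 -0.255 ] -2.1 wing-thumb 0.0586 wing-front 0.0986
[ 0.5709 -0.0113] 173.2 wing-thumb 0.0176 wing-front 0.0993
[ 0.5471 -0.1345] -175.5 wing-thumb 0.0181 wing-front 0.1
[ 0.4517 -0.1802] -29.8 wing-thumb 0.0444 wing-front 0.0622
```

Emit:
move_arm(moves=[-0.3,0.13,-0.01,-1,-0.02,-0.3,0.13,-0.01,-1,-0.02,-0.3,0.13,-0.01,-1,-0.02,-0.3,0.13,-0.01,-1,-0.02,-0.3,0.13,-0.01,-1,-0.02,-0.3,0.13,-0.01,-1,-0.02,-0.3,0.13,-0.01,-1,-0.02])

```text
time_s: 3.7
ee_pos: [0.5774, -0.2559, 0.0621]
tcp_rot: [1.0, -0.018, 0.003, 0.001]
force: [1.6, 0.4, 0.6]
grip_width: 0.0325
grasp_force: 0.0
```

```bash
python3 -c "
from h import *
show()"
```

```text
t 3.75 tcp [ 0.5778 -0.2555  0.0625] w 0.0323 yaw -1.98
```

Emit:
move_arm(moves=[-0.3,-0.015,0,-0.15,0,-0.3,-0.015,0,-0.29,0,-0.3,-0.015,0,-0.29,0,-0.3,-0.015,0,-0.29,0,-1,-0.015,0,-0.29,0,-1,-0.015,0,-0.29,0,-1,-0.015,0,-0.29,0,-1,-0.015,0,-0.29,0], force=25)

```text
time_s: 4.55
ee_pos: [0.5737, -0.2539, 0.0019]
tcp_rot: [1.0, -0.017, 0.001, 0.0]
force: [-1.6, 0.3, 6.1]
grip_width: 0.0174
grasp_force: 24.9
```

Emit:
move_arm(moves=[-1,0,0,0.2,0,-1,0,0,0.5,0,-1,0,0,0.7,0,-1,0,0.2,0.7,0,-1,0,0.45,0.7,0,-1,0,0.7,0.7,0,-1,0,0.95,0.7,0,-1,0,1,0.7,0])

```text
time_s: 5.35
ee_pos: [0.5728, -0.0438, 0.1405]
tcp_rot: [1.0, -0.011, -0.0, -0.003]
force: [-0.8, 0.0, -0.1]
grip_width: 0.0176
grasp_force: 24.9
```

Run:
```python
from h import *
p=show(); save(p,"w2"); print(sense()["grasp_force"])
d=finder.outline_of("tray",p)
for e in d[:1]:
    X,_=cloud(p,e["pixels"]); k=(X[:,2]>.027)&(X[:,2]<.042); r=cv2.minAreaRect((X[k][:,:2]*1000).astype(np.float32)); print(e["conf"],r,k.sum())
```

```text
t 5.4 tcp [ 0.5729 -0.0457  0.1405] w 0.0176 yaw -1.31
[ 0.5447 -0.1925] 175.6 wing-thumb 0.0544 wing-front 0.0918
[ 0.4882 -0.0067] 177.0 wing-thumb 0.1002 wing-front 0.0599
[ 0.547  -0.1332] -175.0 wing-thumb 0.0193 wing-front 0.0868
[ 0.5815 -0.0412] -0.1 wing-thumb 0.0678 wing-front 0.0593
24.92527484893799
0.9 ((556.9359741210938, 199.07687377929688), (146.16415405273438, 50.46641159057617), 1.6449834108352661) 2197
```

View pics/w2.png

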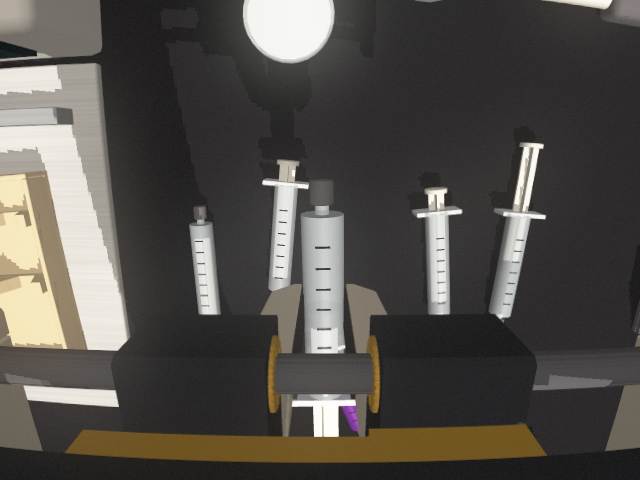

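E is held straight at (322,280), cap far.

Emit:
move_arm(moves=[-1,0,0.25,0.2,0.04,-1,0,0.5,0.2,0.04,-1,0,0.75,0.2,0.04,-1,0,0.9,0.2,0.04,-1,0,0.9,0.2,0.04,-1,0,0.9,0.2,0.04])

```text
time_s: 6.05
ee_pos: [0.5736, 0.1247, 0.1804]
tcp_rot: [1.0, 0.013, -0.0, 0.001]
force: [0.3, -0.7, 0.0]
grip_width: 0.0173
grasp_force: 24.9
```

Run:
```python
from h import *
p=show(); save(p,"w3")
e=finder.outline_of("tray",p)[0]
X,_=cloud(p,e["pixels"]); k=(X[:,2]>.029)&(X[:,2]<.040); Y=X[k]; r=cv2.minAreaRect((Y[:,:2]*1000).astype(np.float32)); print(e["conf"],r,k.sum())
# rim / saddle map
A=np.full((240,240),0,np.uint8)
X,c=cloud(p); k=(X[:,0]>.44)&(X[:,0]<.68)&(X[:,1]>.14)&(X[:,1]<.38)
for q in X[k]: 
    i,j=int((.68-q[0])*1000),int((.38-q[1])*1000)
    if q[2]<.06: A[i,j]=max(A[i,j],int(np.clip(q[2]*1000*5,1,255)))
cv2.imwrite("pics/hm.png",np.hstack([cv2.resize(A,(480,480),interpolation=0),cv2.resize(p["image"][:,:320,::-1],(320,480))]))
```

```text
t 6.1 tcp [0.5737 0.123  0.1804] w 0.0171 yaw 1.32
[ 0.5708 -0.0095] 173.6 wing-thumb 0.0177 wing-front 0.099
[ 0.5463 -0.1333] -174.3 wing-thumb 0.0199 wing-front 0.0882
0.75 ((542.8695678710938, 259.45794677734375), (170.524658203125, 169.1444549560547), 2.034860372543335) 5085Traceback (most recent call last):
  File "<stdin>", line 11, in <module>
    return _nx.concatenate(arrs, 1, dtype=dtype, casting=casting)
           ~~~~~~~~~~~~~~~^^^^^^^^^^^^^^^^^^^^^^^^^^^^^^^^^^^^^^^
ValueError: all the input arrays must have same number of dimensions, but the array at index 0 has 2 dimension(s) and the array at index 1 has 3 dimension(s)
```

Emit:
move_arm(moves=[-1,-0.03,0.25,0,0.006,-1,-0.03,0.43,-0.1,0.006,-1,-0.03,0.43,-0.35,0.006,-1,-0.03,0.43,-0.55,0.006,-1,-0.03,0.43,-0.55,0.006,-1,-0.03,0.43,-0.55,0.006])

```text
time_s: 6.75
ee_pos: [0.5682, 0.2099, 0.0709]
tcp_rot: [1.0, 0.016, 0.0, 0.001]
force: [1.2, 0.0, 0.2]
grip_width: 0.0172
grasp_force: 24.9
```

Run:
```python
from h import *
p=show(); save(p,"w4")
```

```text
t 6.8 tcp [0.5693 0.2109 0.0724] w 0.0174 yaw 1.87
```

View pics/w4.png

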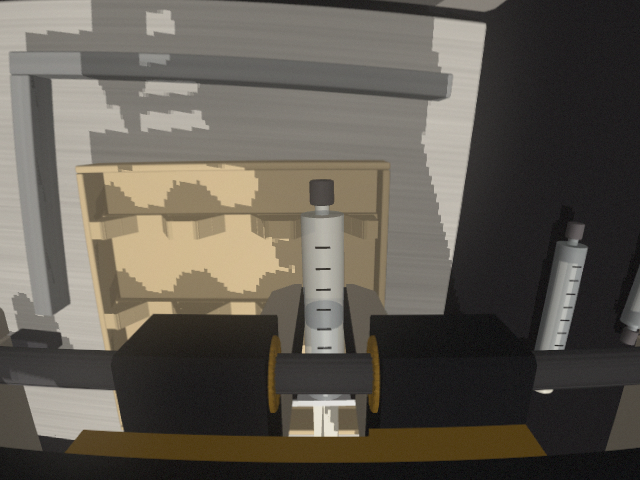

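The syringe (322,280) lines up over the right cradle; the right wall is at u≈383. Lowering.

Emit:
move_arm(moves=[-1,-0.01,-0.005,-0.1,0,-1,-0.01,-0.005,-0.2,0,-1,-0.01,-0.005,-0.245,0,-1,-0.01,-0.005,-0.245,0])

```text
time_s: 7.2
ee_pos: [0.5661, 0.2107, 0.0226]
tcp_rot: [1.0, 0.017, 0.001, 0.0]
force: [-0.3, -0.1, -0.6]
grip_width: 0.0172
grasp_force: 24.9
```

Emit:
move_arm(moves=[-0.55,0,0,0,0,-0.55,0,0,0,0,-0.55,0,0,0,0,-0.55,0,0,0.2,0,-0.5,0,0,0.5,0,-0.4,0,0,0.7,0,-0.4,0,0,0.7,0,-0.4,0,-0.4,0.8,0,-0.4,0,-0.5,0.8,0,-0.4,0,-0.5,0.8,0])

```text
time_s: 8.2
ee_pos: [0.5664, 0.1014, 0.1831]
tcp_rot: [1.0, 0.011, 0.001, 0.003]
force: [0.4, -0.6, -0.1]
grip_width: 0.028
grasp_force: 0.0
```

Run:
```python
from h import *
p=show(); save(p,"w5")
```

```text
t 8.25 tcp [0.5659 0.1057 0.1826] w 0.0279 yaw 1.54
[ 0.5711 -0.0084] 173.6 wing-thumb 0.0174 wing-front 0.0998
[ 0.5468 -0.1904] 179.0 wing-thumb 0.0253 wing-front 0.1007
[ 0.5475 -0.132 ] -174.6 wing-thumb 0.0189 wing-front 0.0996
[0.4461 0.0444] -174.2 wing-thumb 0.1079 wing-front 0.0489
```

View pics/w5.png

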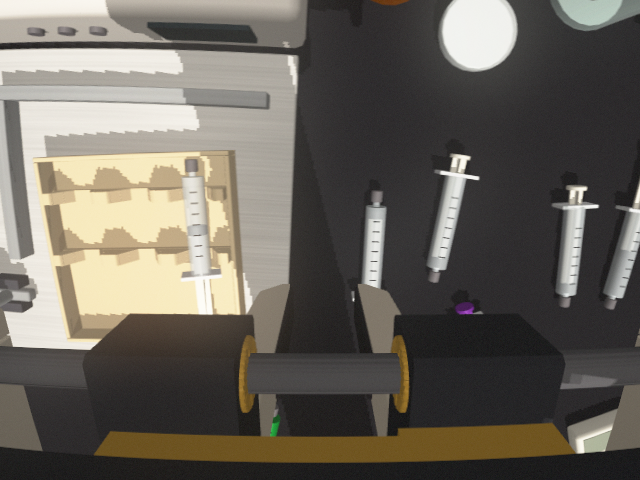

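E sits in the right cradle, cap far, wings behind the rear saddle at (200,275). Next is A at (374,240).

Run:
```python
from h import *
p=eyes.capture("wrist"); a,b,c=onz(p,[[376.5,192],[375,205],[371.5,284]],.010)[:,:2]; d=(a-c)/np.linalg.norm(a-c)
print(a,c,np.degrees(np.arctan2(d[1],d[0])),"mid",a-.056*d)
```

```text
[0.59636213 0.06064805] [0.51119508 0.06005455] 0.3992645668556824 mid [0.54036349 0.06025781]
```

Emit:
move_arm(moves=[0,-0.12,-0.24,-0.2,-0.017,0,-0.12,-0.24,-0.4,-0.017,0,-0.12,-0.24,-0.4,-0.017,0,-0.12,-0.24,-0.4,-0.017,0,-0.12,-0.24,-0.4,-0.017])

```text
time_s: 8.8
ee_pos: [0.5432, 0.0663, 0.1033]
tcp_rot: [1.0, 0.007, 0.002, -0.001]
force: [-0.4, -0.3, 0.6]
grip_width: 0.0466
grasp_force: 0.0
```

Run:
```python
from h import *
p=show(); save(p,"w6")
```

```text
t 8.85 tcp [0.5433 0.066  0.1036] w 0.0466 yaw 0.77
[ 0.5709 -0.009 ] 173.5 wing-thumb 0.0179 wing-front 0.0997
[0.543  0.0551] -0.6 wing-thumb 0.0211 wing-front 0.0983
```

View pics/w6.png

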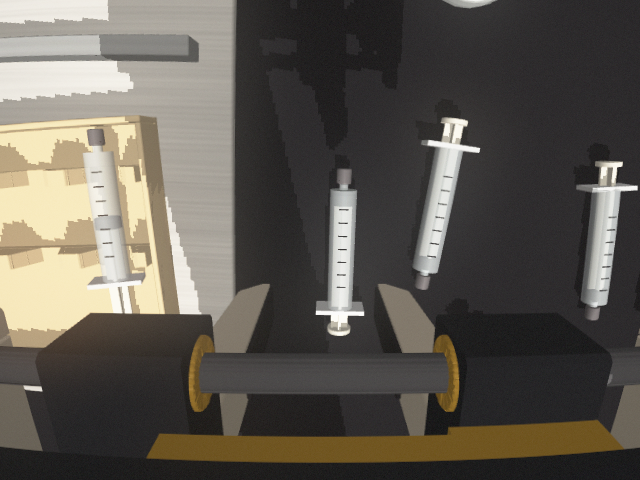

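A shows at (341,250), pushed in, centred between the fingers after a small shift.

Emit:
move_arm(moves=[0,0,-0.053,-0.2,-0.016,0,0,-0.053,-0.4,-0.016,0,0,-0.053,-0.49,-0.016,0,0,-0.053,-0.495,-0.016,-1,0,-0.053,-0.495,-0.016,-1,0,-0.053,-0.495,-0.016,-1,0,-0.053,-0.495,-0.016,-1,0,-0.053,-0.495,-0.016,-1,0,-0.053,-0.495,-0.016])

```text
time_s: 9.75
ee_pos: [0.5418, 0.0531, 0.0037]
tcp_rot: [1.0, -0.007, 0.001, -0.0]
force: [-0.1, 0.6, 4.9]
grip_width: 0.0174
grasp_force: 25.0
```

Emit:
move_arm(moves=[-1,0,0,0.25,0,-1,0,0,0.5,0,-1,0,0,0.75,0,-1,0,-0.2,0.85,0,-1,0,-0.45,0.85,0,-1,0,-0.7,0.85,0,-1,0,-0.95,0.85,0,-1,0,-0.95,0.85,0])

```text
time_s: 10.55
ee_pos: [0.5391, -0.1483, 0.1729]
tcp_rot: [1.0, -0.015, -0.0, 0.004]
force: [-0.8, -0.1, 0.4]
grip_width: 0.0171
grasp_force: 25.0
```

Emit:
move_arm(moves=[-1,0,-0.25,0,0,-1,0,-0.5,0,0,-1,0,-0.75,0,0,-1,0.1,-1,0,0,-1,0.1,-1,0,0,-1,0.1,-1,0,0])

```text
time_s: 11.15
ee_pos: [0.5604, -0.3383, 0.1717]
tcp_rot: [1.0, -0.008, -0.001, -0.0]
force: [0.3, 0.3, -0.5]
grip_width: 0.0172
grasp_force: 25.0
```

Emit:
move_arm(moves=[-1,0.03,-0.25,0,0,-1,0.03,-0.5,0,0,-1,0.03,-0.52,0,0,-1,0.03,-0.52,-0.2,0,-1,0.03,-0.52,-0.4,0,-1,0.03,-0.52,-0.6,0,-1,0.03,-0.52,-0.7,0,-1,0.03,-0.52,-0.7,0,-0.45,0.03,-0.52,-0.7,0,-0.45,0.03,-0.52,-0.7,0,-0.45,0.03,-0.52,-0.7,0])

```text
time_s: 12.25
ee_pos: [0.5685, -0.4416, 0.0352]
tcp_rot: [1.0, -0.007, 0.002, 0.001]
force: [0.4, -0.1, 0.5]
grip_width: 0.0254
grasp_force: 0.0
```

Emit:
move_arm(moves=[-0.4,0,0,0.25,0,-0.4,0,0,0.5,0,-0.4,0,0,0.75,0,-0.4,0,0.2,0.85,0,-0.4,-0.1,0.45,0.85,0,-0.4,-0.1,0.7,0.85,0,-0.4,-0.1,0.9,0.85,0,-0.4,-0.1,0.9,0.85,0])

```text
time_s: 13.05
ee_pos: [0.5493, -0.2517, 0.2047]
tcp_rot: [1.0, -0.001, 0.002, -0.003]
force: [0.7, 0.2, 0.7]
grip_width: 0.0282
grasp_force: 0.0
```

Run:
```python
from h import *
p=show(); save(p,"w7")
for d in finder.outline_of("bin",p)[:1]:
    X,_=cloud(p,d["pixels"]); k=(X[:,2]>.05)&(X[:,2]<.066); print(d["conf"],cv2.minAreaRect((X[k][:,:2]*1000).astype(np.float32)))
```

```text
t 13.1 tcp [ 0.5486 -0.2566  0.2046] w 0.0281 yaw -0.36
[ 0.5446 -0.1941] 174.8 wing-thumb 0.0549 wing-front 0.0994
[ 0.5471 -0.1353] -175.5 wing-thumb 0.0183 wing-front 0.0997
[ 0.4142 -0.1862] 166.3 wing-thumb 0.0335 wing-front 0.0482
[ 0.4149 -0.312 ] -167.3 wing-thumb 0.0324 wing-front 0.0484
0.28 ((0.0, 0.0), (0.0, 0.0), 0.0)
```

View pics/w7.png

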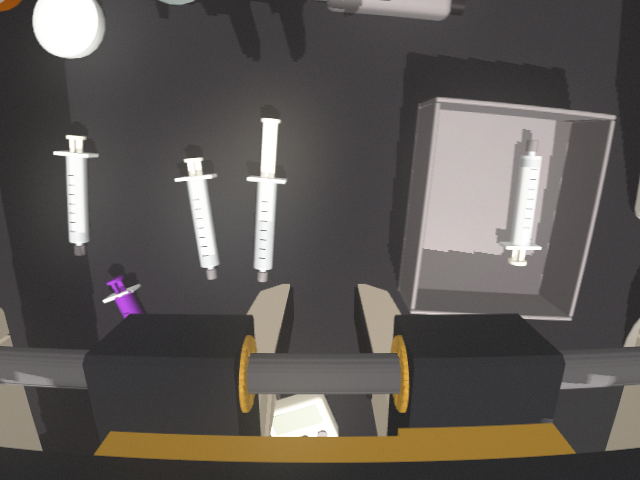

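A is in the bin at (525,205). D next, at (265,200), mid (.5446,-.1941).

Emit:
move_arm(moves=[-0.25,-0.02,0.31,0,-0.056,-0.25,-0.02,0.31,-0.2,-0.056,-0.25,-0.02,0.31,-0.4,-0.056,-0.25,-0.02,0.31,-0.65,-0.056,-0.25,-0.02,0.31,-0.85,-0.056,-0.25,-0.02,0.31,-1,-0.056,-0.25,-0.02,0.31,-1,-0.056,-1,-0.02,0.31,-1,-0.056,-1,-0.02,0.31,-1,-0.056,-1,-0.02,0.31,-1,-0.056,-1,-0.02,0.31,-1,-0.056])

```text
time_s: 14.25
ee_pos: [0.5433, -0.1997, 0.003]
tcp_rot: [0.999, -0.049, 0.0, 0.0]
force: [0.8, -0.2, 0.5]
grip_width: 0.0175
grasp_force: 23.7
```

Emit:
move_arm(moves=[-1,0,0,0.25,0,-1,0,0,0.5,0,-1,0,0,0.75,0,-1,0,0.2,0.9,0.1,-1,0,0.4,0.9,0.2,-1,0,0.6,0.9,0.3,-1,0,0.8,0.9,0.4,-1,0,1,0.9,0.5,-1,0,1,0.9,0.6,-1,0,1,0.9,0.7,-1,0,1,0.9,0.8,-1,0,1,0.9,0.9])

```text
time_s: 15.45
ee_pos: [0.5429, 0.0008, 0.1828]
tcp_rot: [0.808, 0.589, -0.0, 0.0]
force: [-0.6, 0.7, 0.4]
grip_width: 0.0173
grasp_force: 25.0
```

Emit:
move_arm(moves=[-1,0,0.25,0,0.1,-1,0,0.5,0,0.2,-1,0,0.75,0,0.3,-1,0.05,1,0,0.4,-1,0.1,1,0,0.5,-1,0.1,1,0,0.6,-1,0.1,1,0,0.7,-1,0.1,1,0,0.8,-1,0.1,1,0,0.9,-1,0.1,1,0,1,-1,0.1,1,0,1,-1,0.1,1,0,1])

```text
time_s: 16.65
ee_pos: [0.5631, 0.2005, 0.1825]
tcp_rot: [0.195, 0.981, -0.0, -0.0]
force: [-0.3, 0.5, -0.5]
grip_width: 0.0166
grasp_force: 25.0
```

Run:
```python
from h import *
p=show(); save(p,"w8"); print(sense()["joint_pos"])
```

```text
t 16.7 tcp [0.5631 0.2006 0.1826] w 0.017 yaw 157.53
[ 0.0504453   0.6644444  -0.73080213  1.61501529  0.49324255  1.05494898
  0.35525293]
```

Emit:
move_arm(moves=[-1,0.01,0.1,0,0.1,-1,0.015,0.2,0,0.2,-1,0.015,0.3,0,0.28,-1,0.015,0.3,0,0.28,-1,0.015,0.3,0,0.28])

```text
time_s: 17.2
ee_pos: [0.566, 0.2605, 0.1825]
tcp_rot: [-0.014, 1.0, -0.001, -0.0]
force: [-0.4, -0.8, -0.3]
grip_width: 0.0175
grasp_force: 25.0
```

Run:
```python
from h import *
p=show(); save(p,"w9")
e=finder.outline_of("tray",p)[0]
X,_=cloud(p,e["pixels"]); k=(X[:,2]>.029)&(X[:,2]<.036); Y=X[k]; r=cv2.minAreaRect((Y[:,:2]*1000).astype(np.float32)); print(e["conf"],r,k.sum())
```

```text
t 17.25 tcp [0.5663 0.2595 0.1825] w 0.0173 yaw -178.45
[ 0.5698 -0.01  ] 174.2 wing-thumb 0.0206 wing-front 0.0837
0.65 ((542.4149169921875, 259.3695068359375), (169.86322021484375, 168.69454956054688), 2.03902268409729) 5038
```

View pics/w9.png

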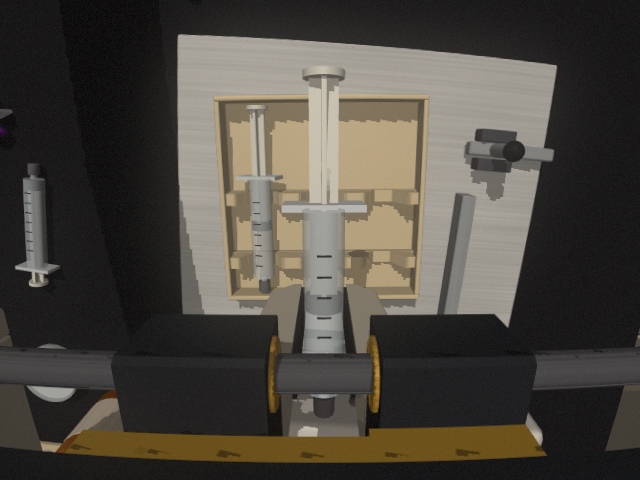

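The tray hasn't moved. E is seated at (260,230) and D is held over the middle cradle, cap toward the housing. Lowering.

Emit:
move_arm(moves=[-1,0,0.004,-0.2,0,-1,0,0.004,-0.4,0,-1,0,0.004,-0.6,0,-1,0,0.004,-0.72,0,-1,0,0.004,-0.79,0,-1,0,0.004,-0.79,0,-0.5,0,0.004,-0.79,0,-0.5,0,0.004,-0.79,0,-0.5,0,0.004,-0.79,0])

```text
time_s: 18.2
ee_pos: [0.5669, 0.2622, 0.0262]
tcp_rot: [-0.015, 1.0, 0.001, 0.001]
force: [0.3, -0.1, -0.3]
grip_width: 0.0229
grasp_force: 0.0
```

Emit:
move_arm(moves=[-0.5,0,0,0.2,0,-0.5,0,0,0.5,0,-0.5,0,0,0.75,0,-0.3,0,0,0.9,-0.1,-0.3,0,-0.2,0.9,-0.2,-0.3,0,-0.4,0.9,-0.3,-0.3,0,-0.6,0.9,-0.4,-0.3,0,-0.8,0.9,-0.5,-0.3,0,-0.9,0.9,-0.6,-0.3,0,-0.9,0.9,-0.7,-0.3,0,-0.9,0.9,-0.8,-0.3,0,-0.9,0.9,-0.9])

```text
time_s: 19.4
ee_pos: [0.5661, 0.0817, 0.2057]
tcp_rot: [0.615, 0.788, 0.001, 0.0]
force: [-0.6, -0.1, 0.3]
grip_width: 0.0324
grasp_force: 0.0
```

Emit:
move_arm(moves=[-0.3,0,-0.1,0,-0.1,-0.3,0,-0.2,0,-0.2,-0.3,0,-0.2,0,-0.3,-0.3,0,-0.2,0,-0.4,-0.3,0,-0.2,0,-0.5,-0.3,0,-0.2,0,-0.6,-0.3,0,-0.2,0,-0.7,-0.3,0,-0.2,0,-0.8,-0.3,0,-0.2,0,-0.9,-0.3,0,-0.2,0,-1,-0.3,0,-0.2,0,-1,-0.3,0,-0.2,0,-1])

```text
time_s: 20.6
ee_pos: [0.5661, 0.0421, 0.2052]
tcp_rot: [0.987, 0.162, 0.0, -0.0]
force: [-0.4, 0.5, -0.6]
grip_width: 0.0323
grasp_force: 0.0
```

Run:
```python
from h import *
p=show(); save(p,"w10")
```

```text
t 20.65 tcp [0.5661 0.042  0.2051] w 0.0324 yaw 18.65
[ 0.5711 -0.0091] 173.5 wing-thumb 0.0176 wing-front 0.0997
[ 0.5471 -0.1326] -175.1 wing-thumb 0.0187 wing-front 0.0675
[0.4945 0.0689] -1.2 wing-thumb 0.043 wing-front 0.0424
[ 0.5249 -0.0208] 38.4 wing-thumb 0.043 wing-front 0.0423
```

View pics/w10.png

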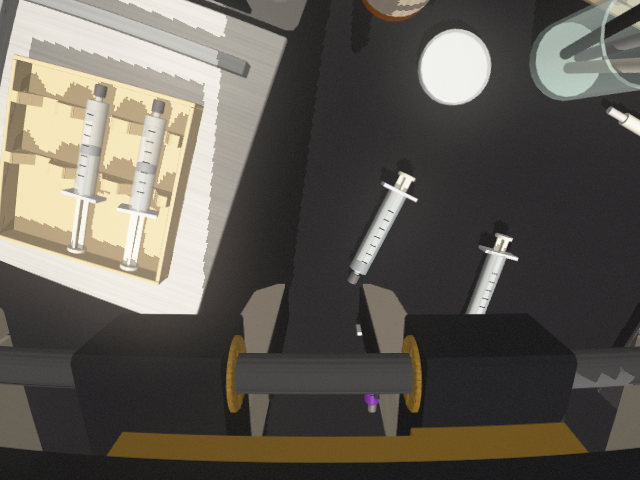

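Both pulled-out syringes lie in their cradles at (88,150) and (145,170). B next.

Emit:
move_arm(moves=[-0.1,0.025,-0.257,0,-0.1,-0.1,0.025,-0.257,0,-0.2,-0.1,0.025,-0.257,-0.2,-0.29,-0.1,0.025,-0.257,-0.4,-0.29,-0.1,0.025,-0.257,-0.6,-0.29,-0.1,0.025,-0.257,-0.8,-0.29,-0.1,0.025,-0.257,-1,-0.29,-0.1,0.025,-0.257,-1,-0.29,-1,0.025,-0.257,-1,-0.29,-1,0.025,-0.257,-1,-0.29,-1,0.025,-0.257,-1,-0.29,-1,0.025,-0.257,-1,-0.29])

```text
time_s: 21.85
ee_pos: [0.5711, -0.0098, 0.0052]
tcp_rot: [0.998, -0.056, 0.0, -0.0]
force: [-0.1, 0.4, 0.6]
grip_width: 0.0173
grasp_force: 25.0
```

Emit:
move_arm(moves=[-1,0,0,0.25,0,-1,0,0,0.5,0,-1,0,0,0.75,0,-1,0,-0.2,0.85,0.05,-1,0,-0.45,0.85,0.05,-1,0,-0.7,0.85,0.05,-1,0,-0.95,0.85,0.05,-1,0,-1,0.85,0.05,-1,0,-1,0.85,0.05])

```text
time_s: 22.75
ee_pos: [0.5699, -0.2132, 0.1745]
tcp_rot: [1.0, -0.022, -0.0, 0.001]
force: [-0.3, 1.3, -0.5]
grip_width: 0.017
grasp_force: 25.0
```

Emit:
move_arm(moves=[-1,0,-0.25,0,0,-1,0,-0.5,0,0,-1,0,-0.75,0,0,-1,0,-0.97,0,0,-1,0,-0.97,0,0,-1,0,-0.97,0,0])

```text
time_s: 23.35
ee_pos: [0.5716, -0.402, 0.174]
tcp_rot: [1.0, -0.018, -0.0, -0.001]
force: [0.7, 1.7, -0.4]
grip_width: 0.0176
grasp_force: 25.0
```

Emit:
move_arm(moves=[-1,-0.02,0.04,-0.2,0,-1,-0.02,0.04,-0.4,0,-1,-0.02,0.04,-0.6,0,-1,-0.02,0.04,-0.65,0,-1,-0.02,0.04,-0.65,0,-0.5,-0.02,0.04,-0.65,0,-0.5,-0.02,0.04,-0.65,0,-0.5,-0.02,0.04,-0.65,0])

```text
time_s: 24.15
ee_pos: [0.5684, -0.3965, 0.0471]
tcp_rot: [1.0, -0.019, 0.002, 0.001]
force: [-0.3, -0.8, 0.0]
grip_width: 0.0231
grasp_force: 0.0
```

Emit:
move_arm(moves=[-0.5,0,0,0.25,0,-0.5,0,0,0.5,0,-0.4,0,0,0.75,0,-0.4,0,0.2,0.8,0,-0.4,-0.1,0.45,0.8,0,-0.4,-0.1,0.7,0.8,0,-0.4,-0.1,0.9,0.8,0,-0.4,-0.1,0.9,0.8,0,-0.4,-0.1,0.9,0.8,0,-0.4,-0.1,0.9,0.8,0])

```text
time_s: 25.15
ee_pos: [0.5471, -0.2177, 0.2054]
tcp_rot: [1.0, -0.02, 0.001, 0.001]
force: [-0.1, 0.6, -0.2]
grip_width: 0.0279
grasp_force: 0.0
```

Run:
```python
from h import *
p=show(); save(p,"w11")
```

```text
t 25.2 tcp [ 0.5469 -0.218   0.2051] w 0.0282 yaw -2.34
[ 0.5473 -0.1342] -175.5 wing-thumb 0.0183 wing-front 0.1004
[ 0.414  -0.1491] 165.0 wing-thumb 0.0329 wing-front 0.0485
[ 0.409  -0.2744] -169.4 wing-thumb 0.033 wing-front 0.0484
```

View pics/w11.png

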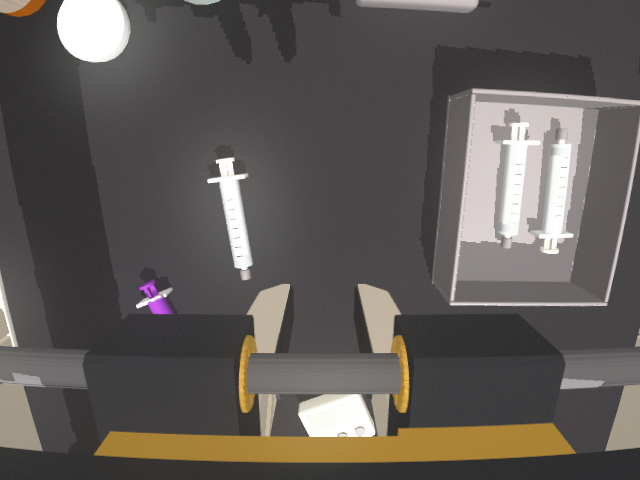

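A and B are in the bin (555,190; 512,185). C next at (235,220).

Emit:
move_arm(moves=[-0.1,0,0.2,0,0.08,-0.1,0,0.42,0,0.08,-0.1,0,0.42,-0.2,0.08,-0.1,0,0.42,-0.4,0.08,-0.1,0,0.42,-0.6,0.08,-0.1,0,0.42,-0.8,0.08,-0.1,0,0.42,-1,0.08,-0.1,0,0.42,-1,0.08,-1,0,0.42,-1,0.08,-1,0,0.42,-1,0.08,-1,0,0.42,-1,0.08,-1,0,0.42,-1,0.08])

```text
time_s: 26.4
ee_pos: [0.5471, -0.1321, 0.0051]
tcp_rot: [0.999, 0.041, 0.0, 0.0]
force: [-0.4, -0.4, 0.2]
grip_width: 0.0171
grasp_force: 24.9
```

Emit:
move_arm(moves=[-1,0,0,0.25,0,-1,0,0,0.5,0,-1,0,0,0.75,0,-1,0.1,-0.2,0.85,-0.05,-1,0.1,-0.45,0.85,-0.05,-1,0.1,-0.7,0.85,-0.05,-1,0.1,-0.95,0.85,-0.05,-1,0.1,-1,0.85,-0.05,-1,0.1,-1,0.85,-0.05])

```text
time_s: 27.3
ee_pos: [0.5654, -0.335, 0.1742]
tcp_rot: [1.0, 0.001, -0.001, 0.001]
force: [0.2, 0.4, -0.6]
grip_width: 0.017
grasp_force: 24.9
```

Emit:
move_arm(moves=[-1,0,-0.095,0,0,-1,0,-0.095,-0.2,0,-1,0,-0.095,-0.4,0,-1,0,-0.095,-0.6,0,-1,0,-0.095,-0.65,0,-1,0,-0.095,-0.65,0,-0.5,0,-0.095,-0.65,0,-0.5,0,-0.095,-0.65,0,-0.5,0,-0.095,-0.65,0])

```text
time_s: 28.2
ee_pos: [0.5689, -0.3506, 0.0589]
tcp_rot: [1.0, 0.005, 0.003, 0.002]
force: [-16.2, 5.4, 55.5]
grip_width: 0.0235
grasp_force: 27.8
```

Emit:
move_arm(moves=[-0.5,0,0,0.25,0,-0.5,0,0,0.5,0,-1,0,0,0.75,0,-1,0,0.2,0.8,0,-1,-0.1,0.45,0.8,0,-1,-0.1,0.7,0.8,0,-1,-0.1,0.9,0.8,0,-1,-0.1,0.9,0.8,0,-1,-0.1,0.9,0.8,0,-1,-0.1,0.9,0.8,0])

```text
time_s: 29.2
ee_pos: [0.547, -0.1706, 0.2049]
tcp_rot: [1.0, 0.004, 0.0, 0.0]
force: [0.3, 0.5, 0.4]
grip_width: 0.0002
grasp_force: 0.0
```

Emit:
move_arm(moves=[-1,0,0.25,0,0,-1,0,0.5,0,0,-1,0,0.75,0,0,-1,0,0.95,0,0,-1,0,0.95,0,0,-1,0,0.95,0,0,-1,0,0.95,0,0])

```text
time_s: 29.9
ee_pos: [0.5473, 0.0164, 0.2045]
tcp_rot: [1.0, 0.002, -0.0, 0.001]
force: [-0.6, -1.3, 0.4]
grip_width: 0.0004
grasp_force: 0.0
```

Run:
```python
from h import *
s=sense(); print(s["time_s"],s["ee_pos"],s["grip_width"])
p=eyes.capture("top"); 
e=finder.outline_of("tray",p)[0]
X,c=cloud(p,e["pixels"]); k=(X[:,2]>.026)&(X[:,2]<.045); print("tray",cv2.minAreaRect((X[k][:,:2]*1000).astype(np.float32)))
# fence segmentation: grey points about z .028
X,c=cloud(p); sat=c.max(1).astype(int)-c.min(1)
far=(X[:,2]>.02)&(X[:,2]<.034)&(X[:,0]>.65)&(X[:,0]<.70)&(X[:,1]>.16)&(X[:,1]<.36)
left=(X[:,2]>.02)&(X[:,2]<.034)&(X[:,1]>.355)&(X[:,1]<.395)&(X[:,0]>.545)&(X[:,0]<.64)
for n,m,i,j in(("far",far,1,0),("left",left,0,1)):
    Y=X[m]; f=np.polyfit(Y[:,i],Y[:,j],1); print(n,m.sum(),f,np.percentile(Y[:,j]-np.polyval(f,Y[:,i]),[2,98]),"slope deg",np.degrees(np.arctan(f[0])))
kn=(X[:,2]>.045)&(X[:,2]<.075)&(abs(X[:,1]-.42)<.06)&(abs(X[:,0]-.49)<.06); print("knob",X[kn].mean(0),kn.sum(),np.ptp(X[kn],axis=0))
im=cv2.resize(p["image"][70:310,90:550,::-1],(800,417),interpolation=cv2.INTER_CUBIC); cv2.imwrite("pics/t2.png",im)
```

```text
29.9 [0.54728223 0.01644087 0.20449774] 0.0004223014102124568
tray ((545.8046875, 258.76751708984375), (168.09751892089844, 167.90115356445312), 1.6266661882400513)
far 452 [0.05608801 0.6628286 ] [-0.00601427  0.00696058] slope deg 3.2102430261665407
left 227 [-0.03528319  0.39893352] [-0.00567631  0.0067574 ] slope deg -2.020739515516491
knob [0.49757714 0.40239328 0.0586048 ] 39 [0.0147951  0.01497601 0.01628735]
```

View pics/t2.png

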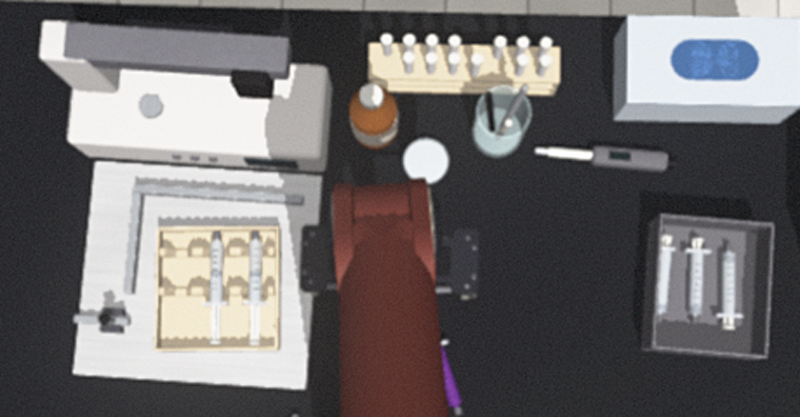

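Run:
```python
from h import *
p=eyes.capture("top"); X,c=cloud(p)
for y0 in (-.335,-.355,-.395,-.445):
  pass
k=(X[:,0]>.49)&(X[:,0]<.64)&(X[:,1]<-.30)&(X[:,1]>-.5)&(c.min(1)>150); Y=X[k]
h,e=np.histogram(Y[:,1],bins=np.arange(-.5,-.295,.01))
for i in range(len(h)):
    m=(Y[:,1]>=e[i])&(Y[:,1]<e[i+1])
    if m.sum()>3: print(e[i].round(3),m.sum(),np.percentile(Y[m,2],[10,50,90]).round(3),np.percentile(Y[m,0],[2,98]).round(3))
k=(X[:,0]>.52)&(X[:,0]<.61)&(X[:,1]<-.29)&(X[:,1]>-.35); Y=X[k]
for a in np.arange(-.35,-.29,.006):
    m=(Y[:,1]>=a)&(Y[:,1]<a+.006); print(a.round(3),m.sum(),np.percentile(Y[m,2],[5,50,95]).round(3) if m.sum() else "")
# side
p=eyes.capture("side"); im=p["image"][105:195,295:405,::-1]; cv2.imwrite("pics/s2.png",cv2.resize(im,None,fx=6,fy=6,interpolation=cv2.INTER_CUBIC))
```

```text
-0.46 42 [0.001 0.005 0.018] [0.527 0.614]
-0.45 85 [0.01  0.02  0.024] [0.511 0.614]
-0.44 186 [0.016 0.021 0.026] [0.513 0.614]
-0.43 12 [0.009 0.02  0.023] [0.527 0.611]
-0.42 10 [0.004 0.006 0.022] [0.614 0.622]
-0.41 80 [0.004 0.017 0.023] [0.538 0.638]
-0.4 187 [0.016 0.021 0.025] [0.531 0.633]
-0.39 54 [0.014 0.021 0.026] [0.538 0.622]
-0.37 9 [0.    0.005 0.006] [0.596 0.633]
-0.36 134 [0.019 0.025 0.033] [0.536 0.635]
-0.35 127 [0.02  0.026 0.032] [0.531 0.632]
-0.34 24 [0.057 0.061 0.063] [0.548 0.628]
-0.35 100 [0.016 0.025 0.032]
-0.344 17 [0.016 0.024 0.027]
-0.338 73 [0.006 0.056 0.063]
-0.332 289 [-0.002  0.025  0.061]
-0.326 85 [-0.004  0.001  0.006]
-0.32 96 [-0.004  0.     0.005]
-0.314 86 [-0.003  0.002  0.005]
-0.308 104 [-0.003  0.001  0.005]
-0.302 83 [-0.003  0.001  0.004]
-0.296 101 [-0.003  0.     0.005]
```

View pics/s2.png

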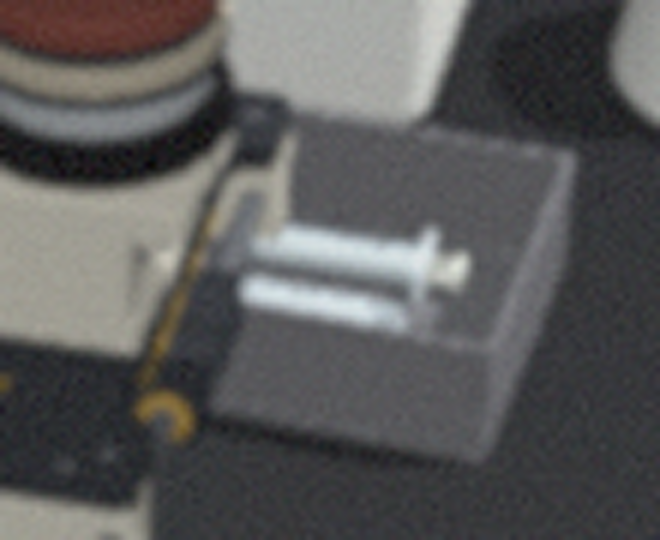

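The bin holds all three syringes; C's top is at 25 mm, so it is below the rim. Next I go behind the tray with open fingers and measure the fences from the wrist.

Emit:
move_arm(moves=[1,-0.1,0.25,0,0,1,-0.2,0.5,0,0,1,-0.3,0.75,0,-0.03,1,-0.3,1,0,-0.03,1,-0.3,1,0,-0.03,1,-0.3,1,0,-0.03,1,-0.3,1,0,-0.03,1,-0.3,1,0,-0.03])

```text
time_s: 30.9
ee_pos: [0.488, 0.2163, 0.2045]
tcp_rot: [1.0, -0.021, 0.0, 0.001]
force: [0.6, 0.1, 0.4]
grip_width: 0.0599
grasp_force: 0.0
```

```bash
cat >> h.py <<'E'
def line(P,i,j,side,n=14):
    """robust edge line of points P: coordinate j as function of i; side=-1 low edge, +1 high edge"""
    b=np.linspace(P[:,i].min(),P[:,i].max(),n+1); q=[]
    for a,c in zip(b[:-1],b[1:]):
        m=(P[:,i]>=a)&(P[:,i]<c)
        if m.sum()>8: q.append(((a+c)/2,np.percentile(P[m,j],4 if side<0 else 96)))
    q=np.array(q); f=np.polyfit(q[:,0],q[:,1],1); r=q[:,1]-np.polyval(f,q[:,0]); k=abs(r)<max(1.5*np.median(abs(r)),.001)
    return np.polyfit(q[k,0],q[k,1],1)
def scene(p):
    X,c=cloud(p); sat=c.max(1).astype(int)-c.min(1)
    g=(X[:,2]>.023)&(X[:,2]<.033)&(sat<30)
    F=X[g&(X[:,0]>.655)&(X[:,0]<.70)&(X[:,1]>.16)&(X[:,1]<.34)]; L=X[g&(X[:,1]>.36)&(X[:,1]<.40)&(X[:,0]>.55)&(X[:,0]<.64)]
    for n,P,i,j in(("far",F,1,0),("left",L,0,1)):
        if len(P)>100:
            f=line(P,i,j,-1); print(n,len(P),"face:",f.round(4),"deg",np.degrees(np.arctan(f[0])).round(2))
    e=finder.outline_of("tray",p)
    if e:
        T,_=cloud(p,e[0]["pixels"]); k=(T[:,2]>.029)&(T[:,2]<.037); print("tray",[np.round(v,1) for v in cv2.minAreaRect((T[k][:,:2]*1000).astype(np.float32))],k.sum())
    kn=X[(X[:,2]>.045)&(X[:,2]<.075)&(abs(X[:,1]-.40)<.05)&(abs(X[:,0]-.497)<.04)]; print("knob",kn.mean(0).round(4) if len(kn) else "",len(kn))
E
python3 - <<'E'
from h import *
p=show(); save(p,"w12"); scene(p)
E
```

```text
t 30.95 tcp [0.4879 0.2165 0.2046] w 0.0639 yaw -2.42
far 2229 face: [0.0388 0.6583] deg 2.22
left 1624 face: [-0.0404  0.3978] deg -2.31
tray [array([542.8, 259.5]), array([170.8, 169.2]), np.float64(2.1)] 6184
knob [0.4959 0.4005 0.0567] 288
```

View pics/w12.png

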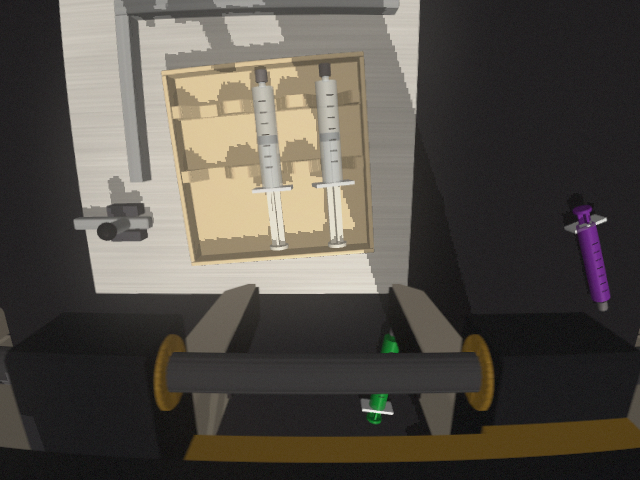

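The fences read cleanly: sampler yaw is −2.3°. The tray is skewed +4.4° to it and needs about 40 mm in x and 32 mm in y. Descending behind the rear wall.

Emit:
move_arm(moves=[1,-0.22,0.2,0,0,1,-0.22,0.2,0,0,1,-0.22,0.2,-0.2,0,1,-0.22,0.2,-0.4,0,1,-0.22,0.2,-0.6,0,1,-0.22,0.2,-0.8,0,1,-0.22,0.2,-0.94,0,1,-0.22,0.2,-0.94,0,1,-0.22,0.2,-0.94,0])

```text
time_s: 31.9
ee_pos: [0.4437, 0.2588, 0.0169]
tcp_rot: [1.0, -0.019, 0.0, 0.0]
force: [-0.6, 0.1, -0.1]
grip_width: 0.0933
grasp_force: 0.0
```

Emit:
move_arm(moves=[1,0.03,-0.001,0,0,1,0.05,-0.002,0,0,1,0.07,-0.003,0,0,1,0.09,-0.004,0,0,1,0.11,-0.004,0,0,1,0.13,-0.005,0,0,1,0.15,-0.006,0,0,1,0.17,-0.007,0,0,1,0.19,-0.008,0,0,1,0.2,-0.008,0,0,1,0.2,-0.008,0,0])

```text
time_s: 33.0
ee_pos: [0.484, 0.2575, 0.0166]
tcp_rot: [1.0, -0.019, 0.001, -0.0]
force: [-1.2, -0.2, -0.7]
grip_width: 0.0929
grasp_force: 0.1
```

Run:
```python
from h import *
p=show(); scene(p); scene(eyes.capture("top"))
```

```text
t 33.05 tcp [0.484  0.2576 0.0166] w 0.0932 yaw -2.18
left 5010 face: [-0.042   0.3985] deg -2.41
tray [array([550.2, 254.8]), array([168.9, 116. ]), np.float64(87.8)] 17218
knob  0
far 436 face: [0.0659 0.6452] deg 3.77
left 178 face: [-0.0484  0.4021] deg -2.77
tray [array([581.6, 252.9]), array([167.9, 172.5]), np.float64(87.8)] 523
knob [0.4961 0.4081 0.0586] 8
```

Emit:
move_arm(moves=[1,0.015,0,0,0,1,0.03,-0.001,0,0,1,0.04,-0.001,0,0,1,0.04,-0.001,0,0])

```text
time_s: 33.6
ee_pos: [0.4896, 0.2575, 0.0164]
tcp_rot: [1.0, -0.019, -0.002, 0.0]
force: [-4.9, 1.1, 1.6]
grip_width: 0.0929
grasp_force: 2.2
```

Emit:
move_arm(moves=[1,0.015,0,0,0,1,0.015,0,0,0,1,0.015,0,0,0])

```text
time_s: 33.9
ee_pos: [0.4896, 0.2574, 0.0161]
tcp_rot: [1.0, -0.019, -0.004, 0.001]
force: [-7.3, 0.3, 4.0]
grip_width: 0.093
grasp_force: 4.3
```

Emit:
move_arm(moves=[1,-0.1,0,0,0,1,-0.12,0,0.2,0,1,-0.12,0,0.45,0,1,-0.12,0,0.65,0.1,1,0,-0.2,0.65,0.2,1,0.2,-0.4,0.65,0.3,1,0.3,-0.6,0.65,0.4,1,0.3,-0.8,0.65,0.5,1,0.3,-0.8,0.65,0.6,1,0.3,-0.8,0.65,0.7,1,0.3,-0.8,0.65,0.8,1,0.3,-0.8,0.65,0.9])

```text
time_s: 35.1
ee_pos: [0.5559, 0.0965, 0.1469]
tcp_rot: [0.791, 0.612, 0.001, 0.001]
force: [0.8, 0.3, -0.0]
grip_width: 0.0932
grasp_force: 0.0
```

Emit:
move_arm(moves=[1,0,0,0,0.1,1,0,0,0,0.147,1,0,0,0,0.147,1,0,0,0,0.147])

```text
time_s: 35.5
ee_pos: [0.5551, 0.0969, 0.1467]
tcp_rot: [0.721, 0.693, 0.001, 0.001]
force: [0.2, 0.1, 0.6]
grip_width: 0.0927
grasp_force: 0.0
```

Run:
```python
from h import *
p=show(); scene(p); scene(eyes.capture("top")); print(sense()["joint_pos"])
```

```text
t 35.55 tcp [0.5549 0.0971 0.1468] w 0.0929 yaw 87.71
[0.4434 0.0444] 37.9 wing-thumb 0.0381 wing-front 0.0702
[0.6684 0.0297] 144.2 wing-thumb 0.0367 wing-front 0.0794
far 2349 face: [-0.0111  0.6694] deg -0.64
tray [array([581.9, 216.2]), array([ 93.8, 170.7]), np.float64(87.9)] 4825
knob  0
far 260 face: [0.0396 0.6639] deg 2.27
left 193 face: [-0.0454  0.4   ] deg -2.6
tray [array([587.6, 253.4]), array([168.3, 173.1]), np.float64(87.7)] 470
knob [0.4975 0.4022 0.0593] 39
[ 0.1246736   0.61204703 -0.53398876  1.75920757  0.39054828  0.87699738
 -0.62195882]
```

Emit:
move_arm(moves=[1,0.1,0.22,0,0,1,0.1,0.22,-0.2,0,1,0.1,0.22,-0.4,0,1,0.1,0.22,-0.6,0,1,0.1,0.22,-0.65,0,1,0.1,0.22,-0.65,0])

```text
time_s: 36.3
ee_pos: [0.5732, 0.1413, 0.0155]
tcp_rot: [0.72, 0.694, -0.001, -0.001]
force: [0.1, 0.2, 0.5]
grip_width: 0.093
grasp_force: 0.0
```

Emit:
move_arm(moves=[1,0,0.05,0,0,1,0.002,0.08,0,0,1,0.004,0.1,0,0,1,0.005,0.12,0,0,1,0.006,0.14,0,0,1,0.006,0.16,0,0,1,0.007,0.18,0,0,1,0.008,0.2,0,0,1,0.009,0.22,0,0,1,0.009,0.23,0,0,1,0.01,0.24,0,0,1,0.01,0.24,0,0])

```text
time_s: 37.5
ee_pos: [0.5759, 0.1902, 0.0165]
tcp_rot: [0.72, 0.694, 0.0, -0.0]
force: [-0.6, -0.9, 0.7]
grip_width: 0.0929
grasp_force: 0.3
```

Emit:
move_arm(moves=[1,0,0.015,0,0,1,0.001,0.03,0,0,1,0.002,0.04,0,0,1,0.002,0.045,0,0,1,0.002,0.045,0,0])

```text
time_s: 38.0
ee_pos: [0.5762, 0.1967, 0.0165]
tcp_rot: [0.721, 0.693, -0.001, 0.001]
force: [-1.2, -4.5, 2.2]
grip_width: 0.0927
grasp_force: 2.5
```

Contact with the left fence, about 4.5 N. I'll press a touch more, back off and check.

Emit:
move_arm(moves=[1,0,0.012,0,0,1,0,0.015,0,0,1,0,0.015,0,0])

```text
time_s: 38.3
ee_pos: [0.5762, 0.1967, 0.0165]
tcp_rot: [0.721, 0.693, -0.003, 0.002]
force: [-2.2, -8.9, 4.4]
grip_width: 0.0932
grasp_force: 4.4
```

Emit:
move_arm(moves=[1,0,-0.12,0,0,1,0,-0.15,0.2,0,1,0,-0.15,0.45,0,1,0,-0.15,0.7,-0.1,1,-0.1,-0.15,0.9,-0.2,1,-0.2,-0.1,0.9,-0.3,1,-0.4,0,0.9,-0.4,1,-0.5,0.1,0.9,-0.5,1,-0.5,0.2,0.9,-0.6,1,-0.5,0.3,0.9,-0.7,1,-0.5,0.3,0.9,-0.8,1,-0.5,0.3,0.9,-0.9])

```text
time_s: 39.5
ee_pos: [0.4761, 0.265, 0.1969]
tcp_rot: [0.996, 0.09, 0.001, -0.002]
force: [-0.0, 0.1, 0.2]
grip_width: 0.0932
grasp_force: 0.0
```

Emit:
move_arm(moves=[1,0,0,0,-0.1,1,0,0,0,-0.147,1,0,0,0,-0.147,1,0,0,0,-0.147])

```text
time_s: 39.9
ee_pos: [0.4763, 0.263, 0.1968]
tcp_rot: [1.0, -0.017, 0.0, -0.001]
force: [0.5, 0.5, 0.8]
grip_width: 0.0934
grasp_force: 0.0
```

Run:
```python
from h import *
p=show(); scene(p); save(p,"w13")
scene(eyes.capture("top"))
```

```text
t 39.95 tcp [0.4764 0.2626 0.1967] w 0.0935 yaw -2.0
left 1484 face: [-0.1519  0.4628] deg -8.64
tray [array([534.1, 294.2]), array([14.4, 51.9]), np.float64(89.3)] 248
knob [0.4959 0.4012 0.0571] 305
far 401 face: [0.0421 0.656 ] deg 2.41
tray [array([587.3, 290.1]), array([169.2, 171.9]), np.float64(87.9)] 523
knob  0
```

Emit:
move_arm(moves=[1,-0.03,0.09,0,0,1,-0.03,0.09,-0.2,0,1,-0.03,0.09,-0.4,0,1,-0.03,0.09,-0.6,0,1,-0.03,0.09,-0.8,0,1,-0.03,0.09,-0.9,0,1,-0.03,0.09,-0.9,0,1,-0.03,0.09,-0.9,0])

```text
time_s: 40.9
ee_pos: [0.4709, 0.2798, 0.0169]
tcp_rot: [1.0, -0.019, 0.0, -0.0]
force: [0.3, -0.1, -0.1]
grip_width: 0.0932
grasp_force: 0.0
```

Emit:
move_arm(moves=[1,0.03,0,0,0,1,0.06,-0.001,0,0,1,0.08,-0.002,0,0,1,0.1,-0.003,0,0,1,0.12,-0.004,0,0,1,0.13,-0.004,0,0,1,0.13,-0.004,0,0])

```text
time_s: 41.6
ee_pos: [0.4904, 0.2785, 0.016]
tcp_rot: [1.0, -0.019, -0.006, 0.002]
force: [-9.2, 0.5, 3.9]
grip_width: 0.093
grasp_force: 4.4
```

Emit:
move_arm(moves=[1,-0.1,0,0,0,1,-0.1,0,0.2,0,1,-0.1,0,0.45,0,-1,-0.1,0,0.7,0,-1,0,0.2,0.7,0,-1,0.03,0.45,0.7,0,-1,0.03,0.7,0.7,0,-1,0.03,0.82,0.7,0,-1,0.03,0.82,0.7,0,-1,0.03,0.82,0.7,0])

```text
time_s: 42.6
ee_pos: [0.5026, 0.442, 0.1562]
tcp_rot: [1.0, -0.019, 0.0, 0.001]
force: [0.4, -0.2, 0.3]
grip_width: 0.0414
grasp_force: 0.0
```

Run:
```python
from h import *
p=show(); scene(p); save(p,"w14"); print(p["z_map"].shape)
X,c=cloud(p); kn=X[(X[:,2]>.035)&(X[:,2]<.075)&(abs(X[:,1]-.40)<.03)&(abs(X[:,0]-.497)<.03)]; print(kn.mean(0),np.percentile(kn,[2,50,98],axis=0))
scene(eyes.capture("top"))
```

```text
t 42.65 tcp [0.5033 0.4407 0.1564] w 0.0374 yaw -2.25
far 723 face: [-0.0554  0.6744] deg -3.17
left 2341 face: [-0.0391  0.3975] deg -2.24
tray [array([585.5, 289.9]), array([ 34.4, 152.7]), np.float64(82.6)] 3405
knob [0.4965 0.4038 0.0575] 385
(480, 640)
[0.49683066 0.40397339 0.05557105] [[0.48916065 0.39643743 0.03639116]
 [0.49725393 0.40405854 0.05741023]
 [0.50257488 0.41043996 0.06090486]]
far 376 face: [0.0194 0.6642] deg 1.11
left 159 face: [-0.0722  0.4157] deg -4.13
tray [array([589.5, 290.4]), array([170. , 174.5]), np.float64(87.9)] 727
knob [0.4975 0.4017 0.0598] 40
```

View pics/w14.png

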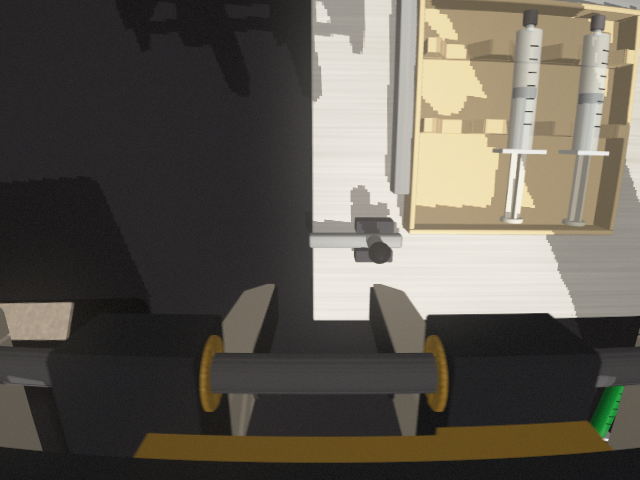

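The tray sits flush at the left fence, syringes in place; the knob is at (379,252). Fingers shut, down on its far side.

Emit:
move_arm(moves=[-1,-0.025,0.04,0,0,-1,-0.025,0.04,0,0,-1,-0.025,0.04,0,0,-1,-0.025,0.04,-0.1,0,-1,-0.025,0.04,-0.3,0,-1,-0.025,0.04,-0.5,0,-1,-0.025,0.04,-0.58,0,-1,-0.025,0.04,-0.58,0,-1,-0.025,0.04,-0.58,0])

```text
time_s: 43.7
ee_pos: [0.4984, 0.4515, 0.042]
tcp_rot: [1.0, -0.019, 0.001, -0.001]
force: [-0.0, -0.1, -0.1]
grip_width: 0.0005
grasp_force: 0.0
```

Emit:
move_arm(moves=[-1,0,-0.05,0,0,-1,-0.002,-0.08,0,0,-1,-0.003,-0.11,0,0,-1,-0.004,-0.14,0,0,-1,-0.006,-0.17,0,0,-1,-0.008,-0.2,0,0,-1,-0.008,-0.2,0,0,-1,-0.008,-0.2,0,0])

```text
time_s: 44.5
ee_pos: [0.4957, 0.41, 0.0404]
tcp_rot: [1.0, -0.019, -0.0, 0.001]
force: [0.6, 0.9, -1.0]
grip_width: 0.0007
grasp_force: 0.3
```

Emit:
move_arm(moves=[-1,-0.001,-0.03,0,0,-1,-0.002,-0.06,0,0,-1,-0.003,-0.08,0,0,-1,-0.003,-0.1,0,0,-1,-0.003,-0.1,0,0])

```text
time_s: 45.0
ee_pos: [0.4948, 0.3893, 0.0404]
tcp_rot: [1.0, -0.019, -0.001, 0.001]
force: [0.0, 0.6, 0.7]
grip_width: 0.0005
grasp_force: 0.2
```

Run:
```python
from h import *
p=show(); print(sense()["force"])
for n in("wrist","top"):
    X,c=cloud(eyes.capture(n)); kn=X[(X[:,2]>.042)&(X[:,2]<.066)&(X[:,1]<.42)&(X[:,1]>.33)&(abs(X[:,0]-.497)<.03)]; print(n,len(kn),np.percentile(kn,[2,50,98],axis=0).round(4).tolist() if len(kn) else "")
```

```text
t 45.05 tcp [0.4949 0.3894 0.0404] w 0.0003 yaw -2.18
[ 0.04705939 -0.25840807  0.46232044]
wrist 1999 [[0.4967, 0.3619, 0.0428], [0.5033, 0.3841, 0.0559], [0.5044, 0.4037, 0.0655]]
top 53 [[0.4881, 0.3592, 0.0445], [0.4968, 0.3668, 0.0588], [0.5057, 0.3787, 0.0652]]
```

Emit:
move_arm(moves=[-1,0,-0.02,0,0,-1,0,-0.035,0,0,-1,-0.001,-0.045,0,0,-1,-0.001,-0.05,0,0,-1,-0.001,-0.05,0,0])

```text
time_s: 45.65
ee_pos: [0.4951, 0.3856, 0.0408]
tcp_rot: [1.0, -0.018, 0.001, -0.004]
force: [1.4, 7.6, -5.1]
grip_width: 0.0002
grasp_force: 3.7
```

The bolt hit its end stop at the predicted place. Backing off and verifying.

Emit:
move_arm(moves=[-1,0,0.2,0,0,-1,0,0.25,0.2,0,-1,0,0.25,0.45,0,-1,0,0.25,0.7,0,-1,0,0.1,0.8,0,-1,0,-0.2,0.8,0,-1,0,-0.4,0.8,0,-1,0,-0.4,0.8,0,-1,0,-0.4,0.8,0])

```text
time_s: 46.55
ee_pos: [0.4956, 0.2982, 0.2009]
tcp_rot: [1.0, -0.021, 0.0, 0.001]
force: [-0.3, 0.7, 0.5]
grip_width: 0.0006
grasp_force: 0.0
```

Run:
```python
from h import *
p=show(); save(p,"w15"); scene(p); q=eyes.capture("top")
for n,P in(("wrist",p),("top",q)):
    X,c=cloud(P); kn=X[(X[:,2]>.045)&(X[:,2]<.066)&(X[:,1]<.42)&(X[:,1]>.33)&(abs(X[:,0]-.495)<.025)]; print(n,len(kn),kn.mean(0).round(4))
scene(q)
cv2.imwrite("pics/fin.png",np.hstack([cv2.resize(p["image"][:,:,::-1],(400,300)),cv2.resize(q["image"][70:310,90:410,::-1],(400,300))]))
```

```text
t 46.6 tcp [0.4951 0.3004 0.2008] w 0.0006 yaw -2.19
far 3336 face: [0.016  0.6587] deg 0.91
left 1352 face: [-0.0383  0.3988] deg -2.2
tray [array([584.8, 290.4]), array([169. , 170.1]), np.float64(87.5)] 6659
knob [0.4949 0.3631 0.0576] 291
wrist 291 [0.4949 0.3631 0.0576]
top 0 [nan nan nan]
far 388 face: [0.0257 0.6603] deg 1.47
left 133 face: [0.0063 0.3668] deg 0.36
tray [array([588.9, 289.8]), array([168.7, 170.9]), np.float64(87.4)] 537
knob  0<stdin>:4: RuntimeWarning: Mean of empty slice.
  ret = um.true_divide(
```

View pics/fin.png

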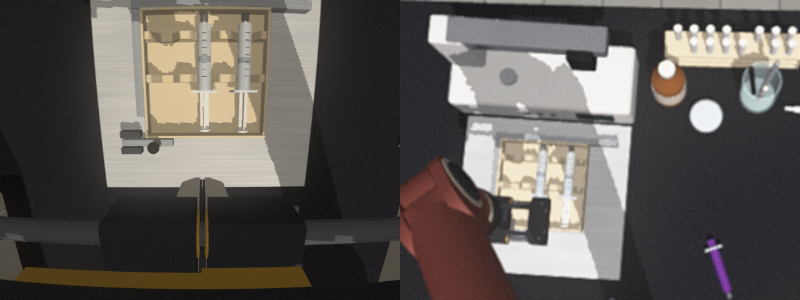

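The tray is flush, the knob has moved about 40 mm, and both syringes are seated. Handing in.

```bash
python3 -c "
from h import *
print(robot.finish_job())"
```

```text
the job is handed in; nothing more can be done
None
```

I handed the job in at about 47 s. Two pulled-out syringes are in the tray cradles and three pushed-in ones are in the bin. The tray measured flush on both fences, and the bolt was pushed to its end stop; no verdict came back.

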